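# Set the gauge stand's depth stop on the housing's piston

### The job

Set the stand's depth stop to the piston that stands out of the top of the titanium conductivity housing under it: lift the red ball lever right up to slacken the clamp, lower the stop rod slowly and by feel until its tip rests on the piston, pressing with no more than 15 N so that the piston is not pushed in, then swing the lever down to its end stop to lock the rod there. The tip must still be touching when you let go. Leave the housing standing where it is and do not disturb the other things on the bench.

Things in the scene. Friction and masses are not known exactly. Their poses are not given: they have to be found in the camera images.
- stand: fixed gauge stand: base plate 150 x 230 x 30 mm, round steel anvil on it (top at 38 mm), 28 mm column, 265 mm high, at y = -110 mm, and an arm to a round boss (44 mm across, 168 to 208 mm high) that guides the stop rod. Origin on the bench under the rod's axis; z up, y from column to boss to clamp lever; -x is the way the locked lever points, roughly to the robot.
- depth_stop: upright 12 mm steel stop rod in the boss; slides up and down only. Origin: lowest point of its white nylon ball tip. On top a black knob 28 mm across, 22 mm high, 113 to 135 mm above the tip. Slack, it stays where left (wiper drag); a push of about 1.5 N lowers it, 4.5 N raises it (0.15 kg). Locked, it resists about 50 N. It starts 10 to 48 mm above the piston.
- stop_knob (a point): centre of the stop rod's grip knob, 124 mm above the tip. With the tip on the piston this point is 236 to 256 mm high, at least 28 mm above the boss. The piston is hard: near it, lower the rod at 10 mm/s or less and stop at a few newtons of added force.
- clamp_lever (a joint): lever angle, rad: 0 = right up (60 degrees above level), slack; 1.05 = level; 1.15 = down on its end stop, locked. Turns about the stand's y axis. The pad bites on the rod from about 0.8; the rod is free below 0.6 and locked above 1.0. The lever stays where it is left, takes 3 to 5 N at the ball, and starts locked.
- lever_ball (a point): centre of the lever's red ball, 25 mm across, 75 mm from lever_axis; free all round but for the 9 mm bar from ball to hub.
- lever_axis (a point): fixed point on the lever's turning axis, at x 0, y 69, z 188 mm in the stand's frame. The ball moves round it at 75 mm in the stand's x-z plane, on the -x side, raised (60 degrees minus the joint value) above level.
- housing: polished titanium conductivity housing, a flanged cylinder 54 mm across and 72 mm high, 0.45 kg, standing loose on the anvil; origin under its centre. From its flat top, on its axis, a yellowish compensator piston 28 mm across with a flat end stands out by 2 to 22 mm; how far is not measured and differs each time. Seals hold the piston; it slips from about 35 N. The tip must touch its end.
- gauge_block: small steel gauge block 35 x 9 x 30 mm standing on the stand's base plate; leave alone; origin under its centre.
- test_box: black test box 110 x 75 x 48 mm with a red push button; leave alone; origin under its centre.
- shackle: bronze shackle 77 x 66 x 20 mm lying flat; leave alone.
- nylon_block: white nylon mounting block 80 x 50 x 30 mm with three holes; leave alone; origin under its centre.
- end_cap: titanium end cap 54 mm across, 26 mm high; leave alone; origin under its centre.
- screwdriver: screwdriver lying on the bench; leave alone.
- wash_bottle: white bottle 56 mm across, 130 mm high, blue cap; leave alone; origin under its centre.

How it is judged:
By the outcome, as a careful person would: the job done as asked, in the order asked, and still so for the second after the job is handed in, with the robot touching nothing.
It also fails if it takes over 69 s, if anything falls off the work surface, if the arm or the gripper's body presses on something with over 40 N, if the wrist force passes 120 N, or if a joint passes its speed limit or range.

### The arm

A 7-joint arm with a two-finger parallel gripper is mounted at the origin on the work surface. World frame = base frame: x ahead of the robot, y to its left, z up, the work surface at z = 0. Lengths are in m, angles in rad, forces in N, time in s.
With the tool pointing down it reaches from about 0.4 to 0.85 m from the base axis. Payload 10.4 kg.
Tool frame: the origin (TCP) lies between the finger pads; the fingertips stand 17 mm ahead of it and the grasp point (between the pads) lies 2 mm behind it; z points along the fingers, y is the direction in which the jaws open and shut (so a half turn about z gives the same grasp; the last joint's range is limited). The gripper opens to 85 mm and grips with 20 to 120 N. Pads are 22 mm wide; open, the fingers measure 114 mm over their backs; the gripper's body (76 mm by 85 mm) begins 54 mm behind the grasp point. The pads swing forward as they close: fully open they stand 13 mm farther back than shut.
Start: joints at [1.138, 0.332, -0.065, 1.46, 0.022, 1.35, -0.088], TCP at [0.249, -0.573, 0.248] pointing down, gripper open.
Joint ranges: [-2.6, 2.6], [-0.5, 2.12], [-1.47, 1.34], [0.16, 2.42], [-1.27, 4.41], [0.06, 2.06], [-2.6, 2.6]. Speed limits (rad/s): [2.22, 2.22, 2.79, 2.79, 3.14, 3.14, 3.14].

### API

Orientations are given as a unit quaternion [x, y, z, w].
In Python, from workcell import manip gives the robot as it stands.
- The arm moves only by the tool jog_arm, never from a script. Its argument "steps" is one flat list of numbers, 5 for each row, row after row: the finger opening in m, from 0 to 0.0854, then the shift along the tool's x, y, z in m, then the turn about the tool's z in rad. In form: [gripper, x, y, z, twist, gripper, x, y, z, twist, ...]. A call has exactly 10 rows; each row is the pose to reach, as a shift and turn from the pose commanded when the call began, along the tool's axes at that moment; what a row does not reach only later rows make up. A row lasts 1/10 s, in which the tool goes at most 50 mm and 8.59 degrees, less where a joint would pass 70% of its speed; a pose out of reach is approached as far as the arm can. A call with a gripper value outside its range is refused whole. The fingers move at their own pace and stop on an object; "grip_force" is the grip in N (left out, the last holds). Time passes only in rows, so rows that repeat a pose let the fingers close, or fill a call up. It gives the time, the measured TCP pose, the force and the opening at its end, in the units of the state.
- manip.get_obs(): the state, without advancing time (a new reading comes with each control period).
- manip.camera(name): name is "side" or "top" or "wrist"; returns (picture, depth): 384x512x3 uint8, red, green, blue; 384x512 float32, m along the optical axis (not along the pixel's ray), 0 where there is no reading.
- manip.calibration(name): a dict with "mtx" (3x3 intrinsics, pixels), "k1" (the pictures are not rectified: a ray, as slopes to the right and down, at radius r is drawn at 1 + k1 r^2 times it, then the intrinsics apply), "world_to_cam" (4x4, takes a point from world to camera coordinates). Camera axes: x right, y down, z forward; pixel columns grow to the right and rows downward; lengths in m; the calibration is good to about 2 mm. A picture is of the moment at which its call begins: read the wrist's pose just before it. calibration takes no time and is no camera call; for the wrist camera it gives the pose at the moment of the call.
- manip.hand_in(): hands the job in, once; it reports no verdict.
The state is a dict: "clock": time; "joint_pos": joint angles; "joint_velocities": joint speeds; "tau": joint torques, N m; "position": TCP position; "ee_rot": TCP orientation; "ft_force": force on the tool from outside, world axes, zero at the start; "torque": the same for the moment, N m; "grip_width": opening from 0.0 (shut) to 1.0 (fully open).
Only numpy, scipy, OpenCV 4.12 (cv2) and the standard library are available. Lean on these libraries where they do the work, as an engineer would, in place of code of your own. Each camera call takes 0.05 s, during which the arm holds its last target.

## Working session

There is one attempt and no reset: what is moved stays moved. The work goes in short steps, Python scripts to look and compute and a tool call to move; the robot and the scene stay as the last step left them, time stands still between calls to the robot, and variables do not carry over. Pictures are saved under pics/ and viewed, and the job is handed in when it is done.

Besides the shell and the picture viewer there is one more tool, called after "Emit:" as a command line: name --argument value ..., lists and objects as JSON in quotes. jog_arm: Moves the arm, as the interface text tells. Its arguments: {"type":"object","properties":{"steps":{"type":"array"},"grip_force":{"type":"number"}},"required":["steps"]}

```bash
mkdir -p pics; ls; python3 - <<'E'
from workcell import manip
import cv2,numpy as np
o=manip.get_obs(); print({k:np.round(v,4).tolist() if not np.isscalar(v) else v for k,v in o.items()})
for n in ["side","top","wrist"]:
    c=manip.calibration(n); print(n,np.round(c['mtx'],1).tolist(),c['k1'],np.round(c['world_to_cam'],4).tolist())
    p,d=manip.camera(n); cv2.imwrite(f'pics/{n}0.png',cv2.cvtColor(p,cv2.COLOR_RGB2BGR)); np.save(f'{n}0.npy',d)
E
```

```text
pics
{'clock': 0.0, 'joint_pos': [1.1384, 0.3328, -0.0647, 1.4609, 0.0216, 1.3499, -0.0885], 'joint_velocities': [-0.0009, -0.0004, 0.0013, -0.0012, 0.0017, -0.0005, 0.0005], 'tau': [0.0011, -62.5461, 0.0496, -39.1602, 0.0162, 0.0101, -0.0], 'position': [0.2489, -0.5729, 0.2475], 'ee_rot': [0.9791, 0.2035, -0.0002, -0.0007], 'ft_force': [-0.2493, 0.4062, 0.424], 'torque': [0.0033, -0.0472, 0.0157], 'grip_width': 1.001139794122692}
side [[413.1, 0.0, 253.1], [0.0, 413.1, 188.2], [0.0, 0.0, 1.0]] 0.015759496624537045 [[-0.9389, -0.3441, 0.003, 0.4324], [-0.2645, 0.7162, -0.6458, 0.2487], [0.2201, -0.6072, -0.7635, 1.3561], [0.0, 0.0, 0.0, 1.0]]
top [[404.7, 0.0, 257.0], [0.0, 404.7, 189.6], [0.0, 0.0, 1.0]] -0.12628007740869363 [[0.0149, -0.9999, 0.0072, -0.0208], [-0.9958, -0.0154, -0.0906, 0.4749], [0.0907, -0.0058, -0.9959, 1.3959], [0.0, 0.0, 0.0, 1.0]]
wrist [[342.4, 0.0, 259.1], [0.0, 342.4, 192.6], [0.0, 0.0, 1.0]] -0.012614868613243473 [[0.4003, -0.9164, -0.0012, -0.6241], [-0.8789, -0.3843, 0.2827, -0.0387], [-0.2595, -0.1121, -0.9592, 0.3793], [0.0, 0.0, 0.0, 1.0]]
```

View pics/side0.png

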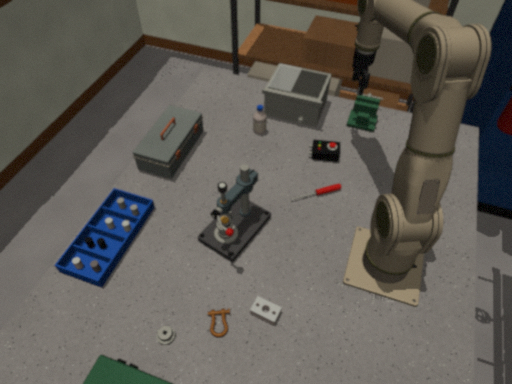

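View pics/top0.png

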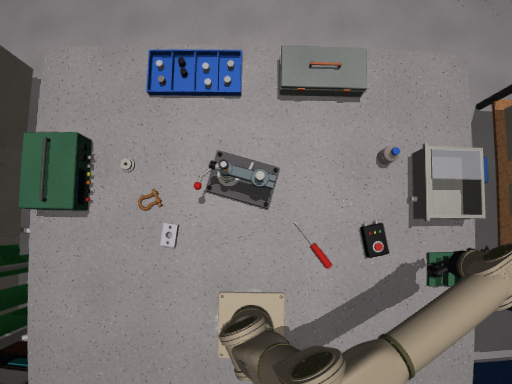

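View pics/wrist0.png

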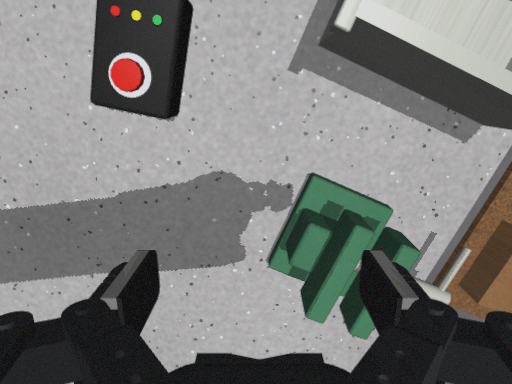

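```bash
python3 - <<'E'
import cv2
a=cv2.imread('pics/top0.png')[135:220,180:290]; cv2.imwrite('pics/top0c.png',cv2.resize(a,None,fx=7,fy=7,interpolation=cv2.INTER_CUBIC))
a=cv2.imread('pics/side0.png')[155:275,185:285]; cv2.imwrite('pics/side0c.png',cv2.resize(a,None,fx=5,fy=5,interpolation=cv2.INTER_CUBIC))
E
```

```text
(no output)
```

View pics/top0c.png

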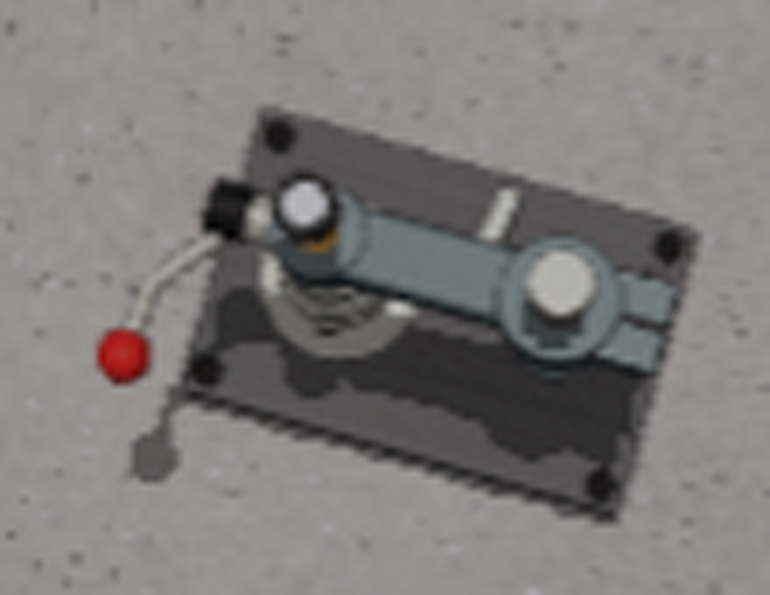

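View pics/side0c.png

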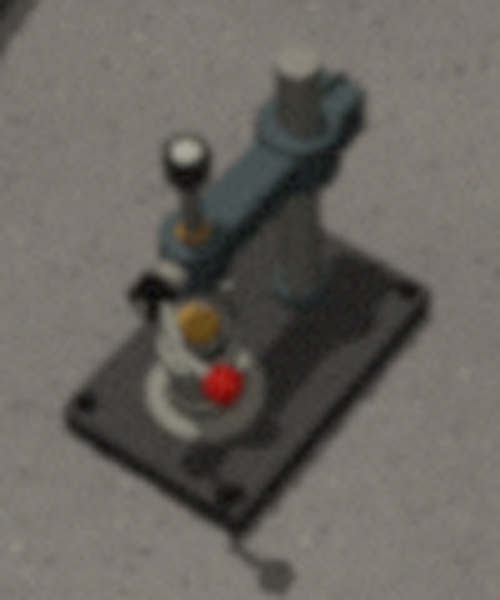

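```bash
cat > h.py <<'E'
from workcell import manip
import cv2,numpy as np
from scipy.optimize import least_squares
from scipy.spatial.transform import Rotation as R
def proj(P,c):
    p=c['world_to_cam'][:3,:3]@P+c['world_to_cam'][:3,3]; s=p[:2]/p[2]; s=s*(1+c['k1']*(s@s))
    return np.array([c['mtx'][0,0]*s[0]+c['mtx'][0,2],c['mtx'][1,1]*s[1]+c['mtx'][1,2]])
def ray(u,v,c):
    d=np.array([(u-c['mtx'][0,2])/c['mtx'][0,0],(v-c['mtx'][1,2])/c['mtx'][1,1]]);s=d.copy()
    for _ in range(20): s=d/(1+c['k1']*(s@s))
    Rm=c['world_to_cam'][:3,:3]; return -Rm.T@c['world_to_cam'][:3,3], Rm.T@np.array([s[0],s[1],1])
def S(q,x,y,z):
    c,s=np.cos(q[2]),np.sin(q[2]); return np.array([q[0]+c*x-s*y,q[1]+s*x+c*y,z])
def crop(n,name,u0,v0,u1,v1,f):
    p,d=manip.camera(n); a=cv2.cvtColor(p,cv2.COLOR_RGB2BGR)[v0:v1,u0:u1]
    cv2.imwrite(f'pics/{name}.png',cv2.resize(a,None,fx=f,fy=f,interpolation=cv2.INTER_CUBIC)); return p,d
E
python3 - <<'E'
from h import *
ct,cs=manip.calibration('top'),manip.calibration('side')
o=.4
obs=[(ct,(260-o,175.4-o),(0,-.11,.265)),(ct,(197.7-o,185.7-o),(-.0746,.069,.1803)),(cs,(244.6-o,167.8-o),(0,-.11,.265)),(cs,(229.4-o,231.8-o),(-.0746,.069,.1803)),
(ct,(223.4-o,164-o),'k'),(cs,(222.4-o,186-o),'k'),(cs,(224.8-o,219-o),'p')]
def f(q):
    r=[]
    for c,px,P in obs:
        if P=='k':P=(0,0,q[3])
        if P=='p':P=(0,0,q[4])
        r+=list(proj(S(q,*P),c)-px)
    return r
s=least_squares(f,[.6,.1,.2,.3,.11]); print(s.x,np.round(s.fun,2))
q=s.x
for n,P in dict(ball=(-.0746,.069,.1803),axis=(0,.069,.188),colm=(0,-.11,.265),boss=(0,0,.2)).items(): print(n,S(q,*P))
for n in('top','side'):
    d=np.load(n+'0.npy'); c=manip.calibration(n)
    for cc,px,P in obs:
        if np.allclose(cc['world_to_cam'],c['world_to_cam']):
            u,v=map(int,np.round(px)); O,D=ray(*px,c); print(n,P,O+D*np.median(d[v-1:v+2,u-1:u+2]))
E
```

```text
[ 0.52607104  0.08693803 -0.27202989  0.27776567  0.11459411] [-0.01 -0.29  0.08 -0.5   0.31 -1.02  0.11  1.43  0.09 -0.17  0.06  0.03
  0.41 -0.03]
ball [0.47275369 0.17344479 0.1803    ]
axis [0.54461046 0.15340072 0.188     ]
colm [ 0.49651545 -0.019017    0.265     ]
boss [0.52607104 0.08693803 0.2       ]
top (0, -0.11, 0.265) [ 0.49579073 -0.01908052  0.26395532]
top (-0.0746, 0.069, 0.1803) [0.46954167 0.17128544 0.19680015]
top k [0.5249971  0.08688475 0.28139256]
side (0, -0.11, 0.265) [ 0.49675275 -0.01688696  0.26243073]
side (-0.0746, 0.069, 0.1803) [0.47048005 0.17817365 0.19542906]
side k [0.5240961  0.0912912  0.28344879]
side p [0.52744648 0.08715721 0.11403495]
```

Emit:
jog_arm --steps '[0.06, 0.038, -0.03, -0.012, 0.068, 0.06, 0.076, -0.059, -0.024, 0.136, 0.06, 0.114, -0.089, -0.036, 0.205, 0.06, 0.152, -0.118, -0.048, 0.273, 0.06, 0.19, -0.148, -0.06, 0.341, 0.06, 0.228, -0.178, -0.072, 0.409, 0.06, 0.266, -0.207, -0.084, 0.477, 0.06, 0.304, -0.237, -0.096, 0.546, 0.06, 0.342, -0.266, -0.108, 0.614, 0.06, 0.38, -0.296, -0.112, 0.682]' --grip_force 30

```text
clock: 1.15
position: [0.4804, -0.1486, 0.3616]
ee_rot: [0.991, -0.137, 0.001, 0.0]
ft_force: [1.5, -0.8, -0.7]
grip_width: 0.704
```

Emit:
jog_arm --steps '[0.06, -0.014, -0.044, 0, 0, 0.06, -0.028, -0.088, 0, 0, 0.06, -0.042, -0.132, 0, 0, 0.06, -0.056, -0.176, 0, 0, 0.06, -0.07, -0.22, 0, 0, 0.06, -0.084, -0.264, 0, 0, 0.06, -0.094, -0.3055, 0.02, 0, 0.06, -0.094, -0.3055, 0.06, 0, 0.06, -0.094, -0.3055, 0.09, 0, 0.06, -0.094, -0.3055, 0.09, 0]'

```text
clock: 2.15
position: [0.4693, 0.1684, 0.2666]
ee_rot: [0.991, -0.135, -0.003, 0.001]
ft_force: [-0.0, -1.0, 0.0]
grip_width: 0.705
```

```bash
python3 - <<'E'
from h import *
c=manip.calibration('wrist'); p,d=crop('wrist','w1',0,0,512,384,1.5); o=manip.get_obs(); print(o['position'],o['joint_pos'],o['ft_force'])
q=(.526,.087,-.272)
for P in [(-.0746,.069,.1803),(0,.069,.188),(0,0,.278)]: print(proj(S(q,*P),c)*1.5)
crop('side','s1',185,135,285,255,5)
E
```

```text
[0.47044186 0.16870121 0.26935057] [ 0.27358053  0.10170478 -0.74698256  1.7175425   0.07006894  1.35289201
 -2.32915359] [-0.1208079  -0.23764575  0.9527277 ]
[374.34015447 302.58986556]
[372.77928284 122.29089601]
[685.51815333 114.13721553]
```

View pics/w1.png

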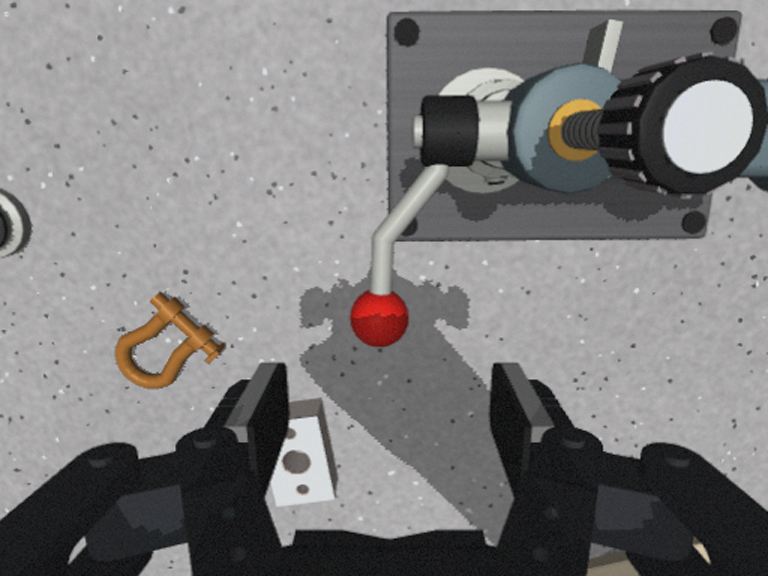

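View pics/s1.png

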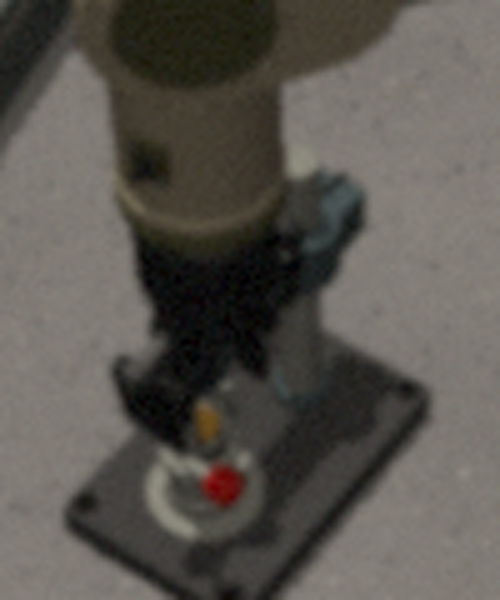

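```bash
python3 - <<'E'
from h import *
c=manip.calibration('wrist'); p,d=manip.camera('wrist'); o=manip.get_obs(); print(o['position'])
for n,u,v,ex in [('ball',252.3,211.7,.0125),('knobtop',473,84.5,0),('boss top',352,84,0),('hub',300,87,0)]:
    O,D=ray(u,v,c); u,v=int(u),int(v); z=np.median(d[v-1:v+2,u-1:u+2]); P=O+D*z; print(n,P+D/np.linalg.norm(D)*ex,z)
E
```

```text
[0.4718304  0.1691913  0.27190396]
ball [0.46916    0.17406261 0.18796327] 0.20962274
knobtop [0.52420496 0.08413166 0.28479302] 0.10739935
boss top [0.5307295  0.10162626 0.20866939] 0.1799605
hub [0.5364068  0.12757331 0.20132151] 0.18742917
```

Emit:
jog_arm --steps '[0.06, -0.002, -0.001, 0.03, 0, 0.06, -0.002, -0.001, 0.06, 0, 0.06, -0.002, -0.001, 0.08, 0, 0.06, -0.002, -0.001, 0.089, 0, 0.04, -0.002, -0.001, 0.089, 0, 0.03, -0.002, -0.001, 0.089, 0, 0.015, -0.002, -0.001, 0.089, 0, 0.015, -0.002, -0.001, 0.089, 0, 0.015, -0.002, -0.001, 0.089, 0, 0.015, -0.002, -0.001, 0.089, 0]' --grip_force 30

```text
clock: 3.3
position: [0.4707, 0.1719, 0.1829]
ee_rot: [0.991, -0.135, 0.002, -0.001]
ft_force: [3.8, 4.7, 1.9]
grip_width: 0.273
```

```bash
python3 - <<'E'
from h import *
p,d=crop('wrist','w2',0,0,512,384,1.5); o=manip.get_obs(); print(o['position'],o['joint_pos'],o['ft_force'],o['grip_width']*.0854)
E
```

```text
[0.47071829 0.1719793  0.18292034] [ 0.250235    0.17518347 -0.74841419  1.83877442  0.12892126  1.17276061
 -2.38252021] [4.04149787 5.06205886 3.22996483] 0.022834789646410062
```

View pics/w2.png

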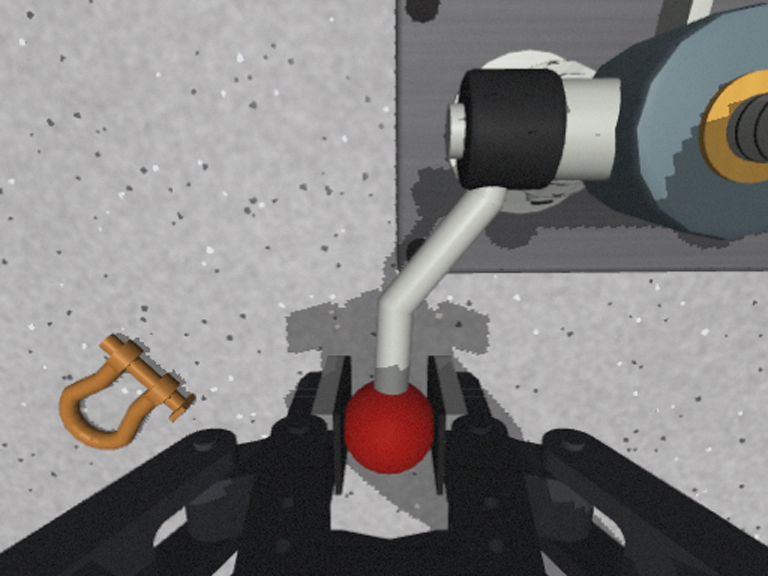

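Emit:
jog_arm --steps '[0.015, -0.0003, 0, -0.0043, 0, 0.015, -0.0004, 0, -0.0086, 0, 0.015, -0.0002, 0, -0.0129, 0, 0.015, 0.0002, 0, -0.0172, 0, 0.015, 0.0009, 0, -0.0215, 0, 0.015, 0.0018, 0, -0.0257, 0, 0.015, 0.003, 0, -0.0299, 0, 0.015, 0.0044, 0, -0.034, 0, 0.015, 0.006, 0, -0.038, 0, 0.015, 0.0078, 0, -0.0419, 0]'

```text
clock: 4.35
position: [0.4774, 0.1701, 0.2239]
ee_rot: [0.991, -0.135, 0.001, -0.001]
ft_force: [4.7, 8.1, -7.1]
grip_width: 0.27
```

```bash
python3 - <<'E'
from h import *
p,d=crop('wrist','w3',0,0,512,384,1.5); o=manip.get_obs(); print(o['position'],o['joint_pos'],o['ft_force'],o['grip_width']*.0854)
E
```

```text
[0.47771833 0.17005771 0.2244661 ] [ 0.2620216   0.15003824 -0.74713256  1.77050861  0.10562185  1.25939817
 -2.35358724] [ 2.35210376  6.69106493 -3.13667002] 0.023151420604922313
```

View pics/w3.png

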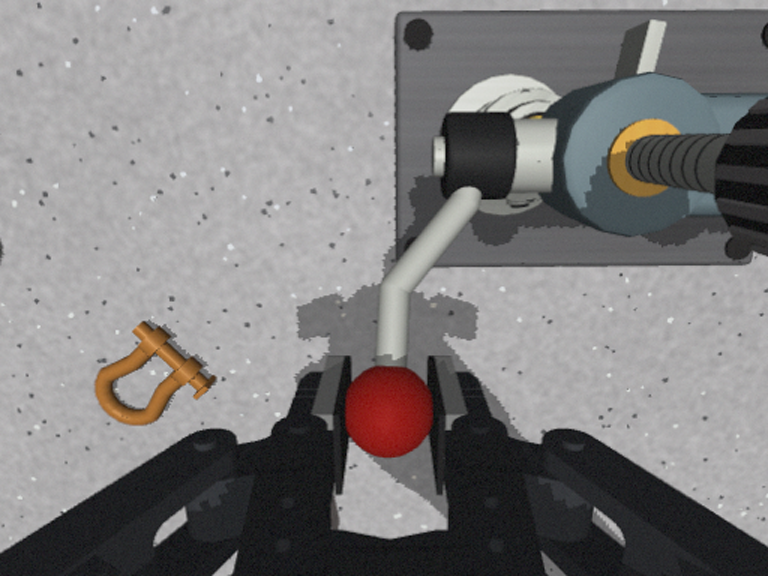

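Emit:
jog_arm --steps '[0.015, 0.0021, 0, -0.0038, 0, 0.015, 0.0044, 0, -0.0074, 0, 0.015, 0.0069, 0, -0.0109, 0, 0.015, 0.0096, 0, -0.0143, 0, 0.015, 0.0125, 0, -0.0175, 0, 0.015, 0.0156, 0, -0.0206, 0, 0.015, 0.0188, 0, -0.0234, 0, 0.015, 0.0222, 0, -0.0261, 0, 0.015, 0.0257, 0, -0.0286, 0, 0.015, 0.0299, 0, -0.0311, 0]'

```text
clock: 5.4
position: [0.5053, 0.1625, 0.2546]
ee_rot: [0.991, -0.135, -0.0, -0.001]
ft_force: [1.3, 8.0, -6.3]
grip_width: 0.269
```

```bash
python3 - <<'E'
from h import *
p,d=crop('wrist','w4',0,0,512,384,1.5); o=manip.get_obs(); print(o['position'],o['joint_pos'],o['ft_force'],o['grip_width']*.0854)
E
```

```text
[0.50606095 0.16229624 0.25503269] [ 0.26163049  0.18881621 -0.73299464  1.66796398  0.12732422  1.33289741
 -2.33375782] [ 1.7145427  8.7614615 -3.8018897] 0.022375803827180914
```

View pics/w4.png

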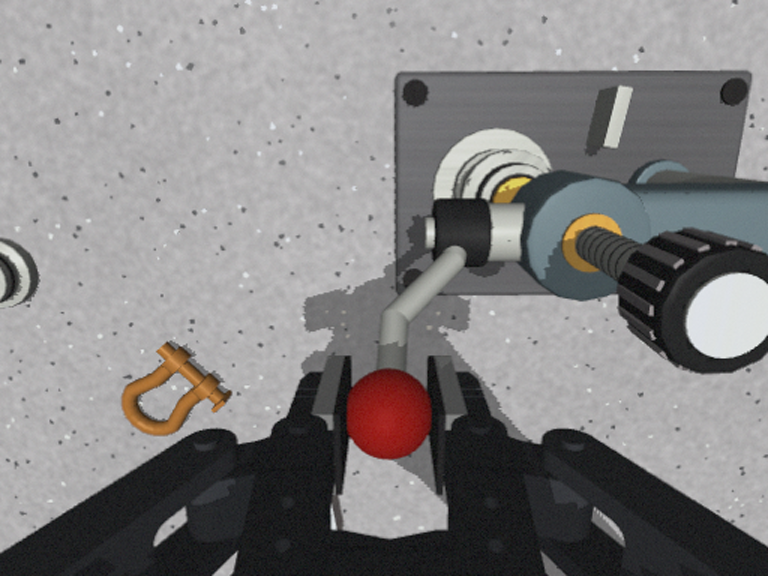

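Emit:
jog_arm --steps '[0.015, 0.0018, 0, -0.001, 0, 0.015, 0.0035, 0, -0.002, 0, 0.015, 0.0035, 0, -0.002, 0, 0.05, 0.002, 0, -0.001, 0, 0.05, 0.002, 0, -0.001, 0, 0.05, 0.002, 0, -0.001, 0, 0.05, 0.002, 0, -0.03, 0, 0.05, 0.002, 0, -0.065, 0, 0.05, 0.002, 0, -0.065, 0, 0.05, 0.002, 0, -0.065, 0]'

```text
clock: 6.45
position: [0.5082, 0.1598, 0.32]
ee_rot: [0.991, -0.136, 0.001, -0.0]
ft_force: [0.2, 0.7, -0.9]
grip_width: 0.585
```

```bash
python3 - <<'E'
from h import *
p,d=crop('wrist','w5',0,0,512,384,1.5); c=manip.calibration('wrist');o=manip.get_obs(); print(o['position'],o['joint_pos'],o['ft_force'],o['grip_width']*.0854)
np.save('w5.npy',d)
q=(.526,.087,-.272)
for t in (0,.1,.2): print(t,proj(S(q,-.075*np.cos(1.047-t),.069,.188+.075*np.sin(1.047-t)),c)*1.5)
E
```

```text
[0.5078242  0.15958464 0.31899903] [ 0.26698734  0.16000279 -0.73229374  1.56127788  0.10781711  1.46172451
 -2.31428074] [ 0.03729111 -0.70165141 -0.33075473] 0.04956501505887947
0 [378.33497033 325.04330358]
0.1 [378.5918636  335.98584406]
0.2 [378.85724593 344.82911237]
```

View pics/w5.png

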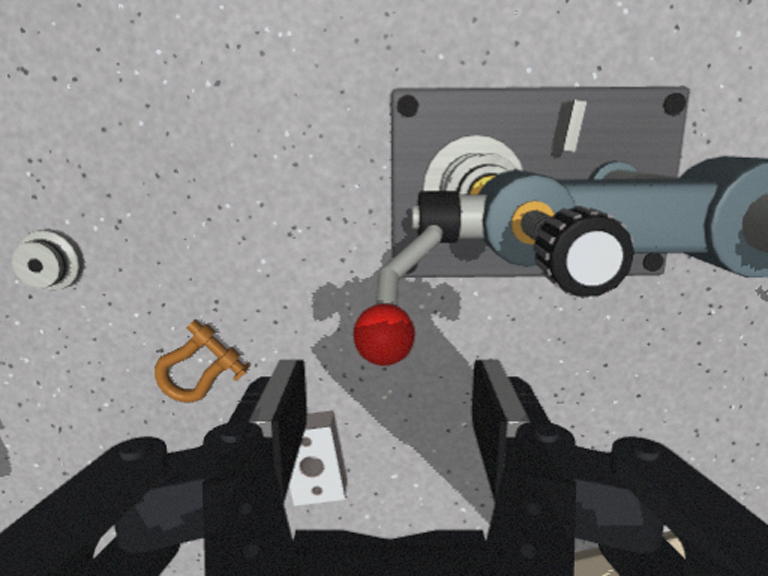

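```bash
python3 - <<'E'
from h import *
c=manip.calibration('wrist'); d=np.load('w5.npy'); print(manip.get_obs()['position'])
for n,u,v,ex in [('ball',384,334,.0125),('knobtop',593,258,0),('piston',480,184,0),('piston',478,186,0),('housing',462,176,0),('hub',438,215,0)]:
    u/=1.5;v/=1.5
    O,D=ray(u,v,c); u,v=int(round(u)),int(round(v)); z=np.median(d[v-1:v+2,u-1:u+2]); P=O+D*z; print(n,P+D/np.linalg.norm(D)*ex,z)
E
```

```text
[0.5078242  0.15958464 0.31899903]
ball [0.50388656 0.16246437 0.25233816] 0.19424483
knobtop [0.52284451 0.08662929 0.28355609] 0.16586253
piston [0.53382806 0.0920421  0.11441239] 0.32552868
piston [0.53299989 0.09360073 0.11482577] 0.32547536
housing [0.53961014 0.09957567 0.0942914 ] 0.34382358
hub [0.53594461 0.12711874 0.19993269] 0.24556647
```

Emit:
jog_arm --steps '[0, 0.01, 0.015, -0.01, 0, 0, 0.02, 0.033, -0.01, 0, 0, 0.036, 0.066, -0.01, 0, 0, 0.036, 0.066, -0.01, 0, 0, 0.036, 0.066, -0.01, 0, 0, 0.036, 0.066, -0.005, 0, 0, 0.036, 0.066, 0, 0, 0, 0.036, 0.066, 0.005, 0, 0, 0.036, 0.066, 0.01, 0, 0, 0.036, 0.066, 0.01, 0]'

```text
clock: 7.5
position: [0.5244, 0.0869, 0.3084]
ee_rot: [0.991, -0.135, -0.001, 0.0]
ft_force: [0.3, -0.4, -0.4]
grip_width: 0.006
```

```bash
python3 - <<'E'
from h import *
p,d=crop('wrist','w6',0,0,512,384,1.5); o=manip.get_obs(); print(o['position'],o['ft_force'],o['grip_width']*.0854)
crop('side','s6',185,115,285,255,5)
E
```

```text
[0.52454671 0.08684513 0.30888041] [ 0.38454757 -0.29609871 -0.36891224] 9.446094652998109e-05
```

View pics/w6.png

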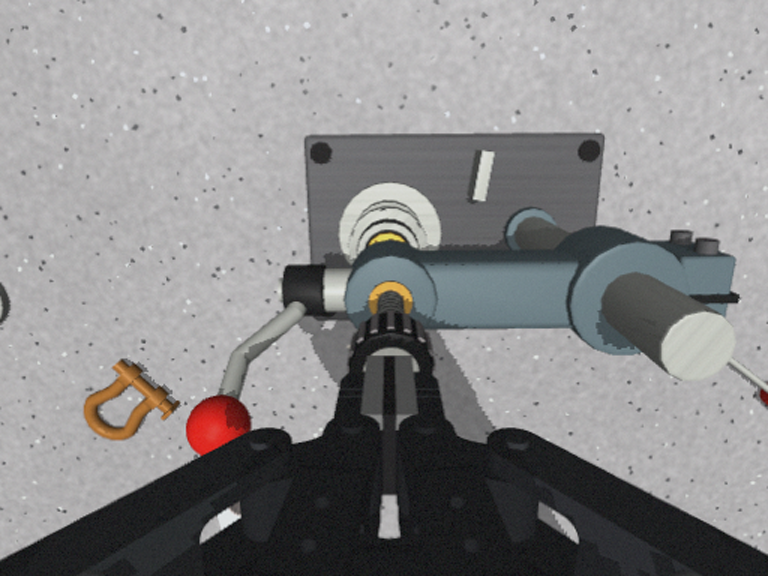

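View pics/s6.png

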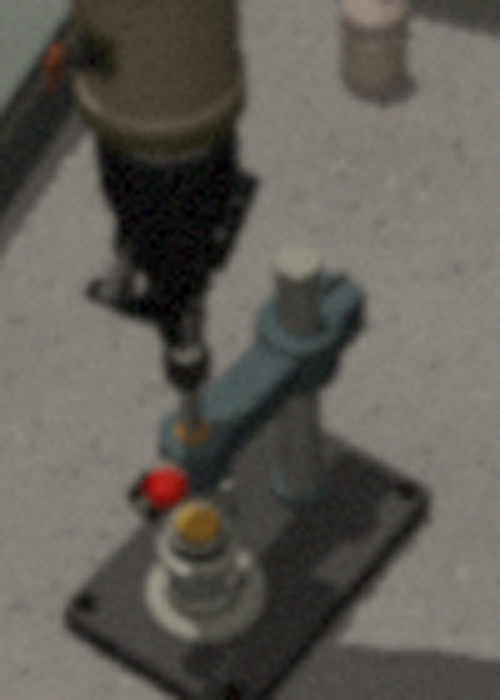

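Emit:
jog_arm --steps '[0, 0, 0, 0.003, 0, 0, 0, 0, 0.006, 0, 0, 0, 0, 0.008, 0, 0, 0, 0, 0.01, 0, 0, 0, 0, 0.012, 0, 0, 0, 0, 0.014, 0, 0, 0, 0, 0.016, 0, 0, 0, 0, 0.018, 0, 0, 0, 0, 0.02, 0, 0, 0, 0, 0.02, 0]' --grip_force 40

```text
clock: 8.6
position: [0.5247, 0.0867, 0.289]
ee_rot: [0.991, -0.136, -0.0, 0.0]
ft_force: [0.7, -0.4, 0.3]
grip_width: -0.001
```

```bash
python3 - <<'E'
from h import *
o=manip.get_obs(); print(o['position'],o['ft_force'],o['grip_width']*.0854)
crop('side','s7',185,135,285,255,5);
E
```

```text
[0.52471252 0.08673276 0.28895006] [ 0.65047135 -0.35810917  0.25771342] -7.888868584764287e-05
```

View pics/s7.png

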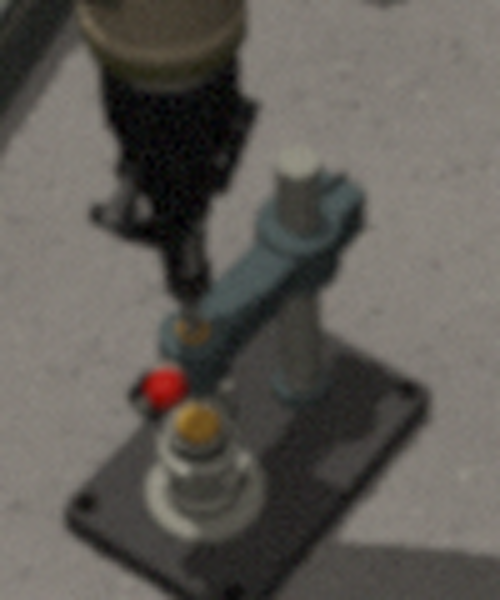

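Emit:
jog_arm --steps '[0, 0, 0, 0.0015, 0, 0, 0, 0, 0.003, 0, 0, 0, 0, 0.0045, 0, 0, 0, 0, 0.006, 0, 0, 0, 0, 0.0075, 0, 0, 0, 0, 0.009, 0, 0, 0, 0, 0.0105, 0, 0, 0, 0, 0.012, 0, 0, 0, 0, 0.013, 0, 0, 0, 0, 0.014, 0]'

```text
clock: 9.65
position: [0.5248, 0.0868, 0.2753]
ee_rot: [0.991, -0.136, 0.0, -0.0]
ft_force: [0.2, 1.2, 2.4]
grip_width: 0.0
```

Emit:
jog_arm --steps '[0, 0, 0, 0.0004, 0, 0, 0, 0, 0.0008, 0, 0, 0, 0, 0.0012, 0, 0, 0, 0, 0.0016, 0, 0, 0, 0, 0.002, 0, 0, 0, 0, 0.0024, 0, 0, 0, 0, 0.0028, 0, 0, 0, 0, 0.0032, 0, 0, 0, 0, 0.0036, 0, 0, 0, 0, 0.004, 0]'

```text
clock: 10.65
position: [0.5247, 0.0868, 0.2713]
ee_rot: [0.991, -0.136, 0.0, 0.0]
ft_force: [0.5, 0.3, 2.3]
grip_width: -0.0
```

Emit:
jog_arm --steps '[0, 0, 0, 0.0001, 0, 0, 0, 0, 0.0002, 0, 0, 0, 0, 0.0003, 0, 0, 0, 0, 0.0004, 0, 0, 0, 0, 0.0005, 0, 0, 0, 0, 0.0006, 0, 0, 0, 0, 0.0007, 0, 0, 0, 0, 0.0008, 0, 0, 0, 0, 0.0009, 0, 0, 0, 0, 0.001, 0]'

```text
clock: 11.65
position: [0.5247, 0.0867, 0.2703]
ee_rot: [0.991, -0.136, 0.0, 0.0]
ft_force: [0.2, 0.3, 2.7]
grip_width: 0.003
```

Emit:
jog_arm --steps '[0, 0, 0, 0.0001, 0, 0, 0, 0, 0.0002, 0, 0, 0, 0, 0.0003, 0, 0, 0, 0, 0.0004, 0, 0, 0, 0, 0.0005, 0, 0, 0, 0, 0.0006, 0, 0, 0, 0, 0.0007, 0, 0, 0, 0, 0.0008, 0, 0, 0, 0, 0.0009, 0, 0, 0, 0, 0.001, 0]'

```text
clock: 12.65
position: [0.5247, 0.0867, 0.2693]
ee_rot: [0.991, -0.136, 0.0, 0.0]
ft_force: [0.2, 0.4, 1.9]
grip_width: -0.001
```

```bash
python3 - <<'E'
from h import *
p,d=crop('wrist','w8',200,100,330,250,4); o=manip.get_obs(); print(o['position'],o['ft_force'])
crop('side','s8',185,135,285,255,5);
E
```

```text
[0.52474366 0.08673027 0.26927221] [ 0.26550537 -0.11525351  0.7992606 ]
```

View pics/s8.png

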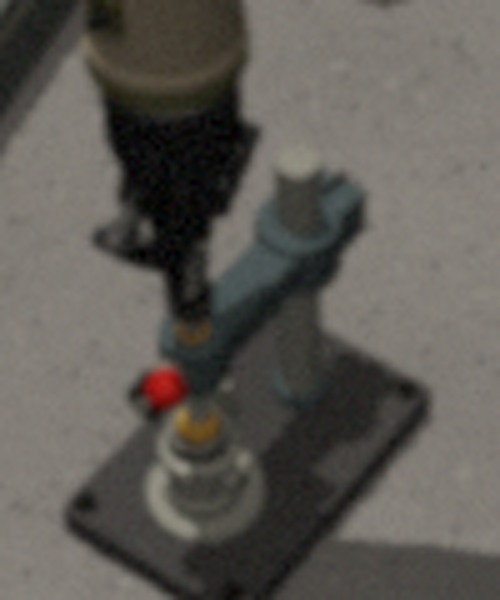

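View pics/w8.png

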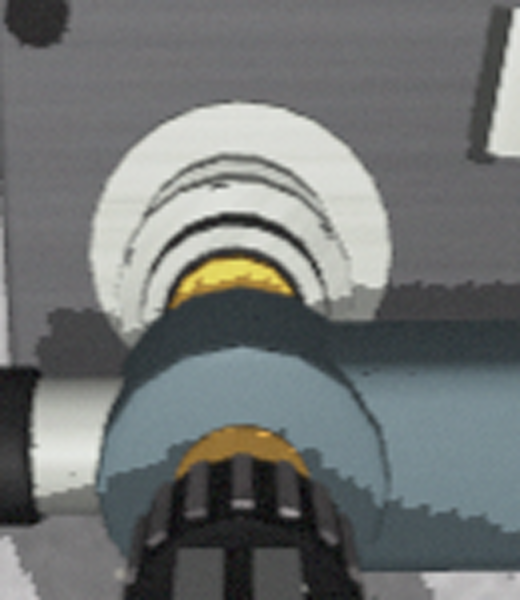

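Emit:
jog_arm --steps '[0, 0, 0, 0.0001, 0, 0, 0, 0, 0.0002, 0, 0, 0, 0, 0.0003, 0, 0, 0, 0, 0.0004, 0, 0, 0, 0, 0.0005, 0, 0, 0, 0, 0.0006, 0, 0, 0, 0, 0.0007, 0, 0, 0, 0, 0.0008, 0, 0, 0, 0, 0.0009, 0, 0, 0, 0, 0.001, 0]'

```text
clock: 13.75
position: [0.5247, 0.0867, 0.2683]
ee_rot: [0.991, -0.136, -0.0, 0.0]
ft_force: [-0.2, 0.4, 1.6]
grip_width: -0.005
```

Emit:
jog_arm --steps '[0, 0, 0, 0.0001, 0, 0, 0, 0, 0.0002, 0, 0, 0, 0, 0.0003, 0, 0, 0, 0, 0.0004, 0, 0, 0, 0, 0.0005, 0, 0, 0, 0, 0.0006, 0, 0, 0, 0, 0.0007, 0, 0, 0, 0, 0.0008, 0, 0, 0, 0, 0.0009, 0, 0, 0, 0, 0.001, 0]'

```text
clock: 14.75
position: [0.5247, 0.0868, 0.2673]
ee_rot: [0.991, -0.136, 0.0, 0.0]
ft_force: [0.6, 0.1, 1.0]
grip_width: -0.002
```

Emit:
jog_arm --steps '[0, 0, 0, 0.0001, 0, 0, 0, 0, 0.0002, 0, 0, 0, 0, 0.0003, 0, 0, 0, 0, 0.0004, 0, 0, 0, 0, 0.0005, 0, 0, 0, 0, 0.0006, 0, 0, 0, 0, 0.0007, 0, 0, 0, 0, 0.0008, 0, 0, 0, 0, 0.0009, 0, 0, 0, 0, 0.001, 0]'

```text
clock: 15.75
position: [0.5248, 0.0867, 0.2664]
ee_rot: [0.991, -0.136, 0.0, 0.0]
ft_force: [-0.8, -0.0, 3.3]
grip_width: 0.001
```

Emit:
jog_arm --steps '[0, 0, 0, 0.0001, 0, 0, 0, 0, 0.0001, 0, 0, 0, 0, 0.0002, 0, 0, 0, 0, 0.0002, 0, 0, 0, 0, 0.0003, 0, 0, 0, 0, 0.0003, 0, 0, 0, 0, 0.0004, 0, 0, 0, 0, 0.0004, 0, 0, 0, 0, 0.0005, 0, 0, 0, 0, 0.0005, 0]'

```text
clock: 16.75
position: [0.5248, 0.0867, 0.2661]
ee_rot: [0.991, -0.136, 0.0, 0.0]
ft_force: [-1.8, 0.5, 6.6]
grip_width: 0.001
```

Emit:
jog_arm --steps '[0, 0, 0, 0.0001, 0, 0, 0, 0, 0.0001, 0, 0, 0, 0, 0.0002, 0, 0, 0, 0, 0.0002, 0, 0, 0, 0, 0.0003, 0, 0, 0, 0, 0.0003, 0, 0, 0, 0, 0.0003, 0, 0, 0, 0, 0.0003, 0, 0, 0, 0, 0.0003, 0, 0, 0, 0, 0.0003, 0]'

```text
clock: 17.75
position: [0.5248, 0.0868, 0.2661]
ee_rot: [0.991, -0.136, 0.0, 0.0]
ft_force: [-2.9, 0.0, 7.4]
grip_width: -0.002
```

```bash
python3 - <<'E'
from h import *
for i in range(2):
    crop('side','s9',185,135,285,255,5); o=manip.get_obs(); print(o['position'],o['ft_force'])
p,d=crop('wrist','w9',200,100,330,250,4)
E
```

```text
[0.52482363 0.08675267 0.26605481] [-2.84350271  0.37079024  8.18124798]
[0.5248218  0.08678026 0.26602606] [-2.70956819 -0.11266365  7.92362884]
```

View pics/s9.png

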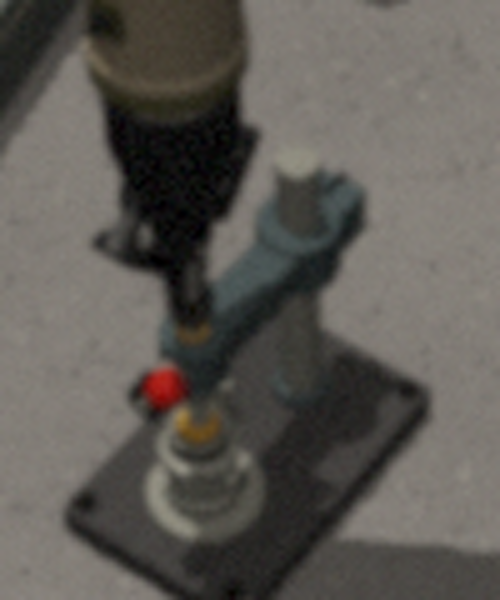

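View pics/w9.png

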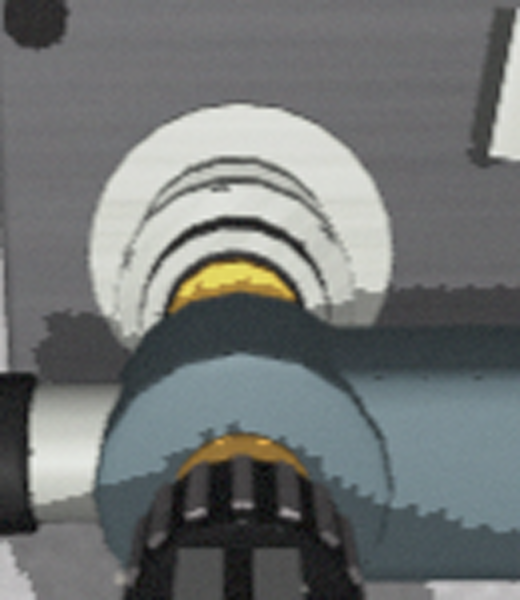

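Emit:
jog_arm --steps '[0, 0, 0, -0.002, 0, 0, 0, 0, -0.012, 0, 0, 0, 0, -0.035, 0, 0, 0, 0, -0.06, 0, 0, -0.012, -0.022, -0.06, 0, 0, -0.025, -0.045, -0.06, 0, 0.055, -0.037, -0.067, -0.06, 0, 0.055, -0.037, -0.067, -0.06, 0, 0.055, -0.037, -0.067, -0.06, 0, 0.055, -0.037, -0.067, -0.06, 0]'

```text
clock: 18.9
position: [0.5075, 0.1601, 0.3255]
ee_rot: [0.991, -0.136, 0.0, 0.0]
ft_force: [-0.5, 0.3, -0.5]
grip_width: 0.642
```

```bash
python3 - <<'E'
from h import *
p,d=crop('wrist','w10',0,0,512,384,1.5); c=manip.calibration('wrist');o=manip.get_obs(); print(o['position'],o['ft_force'],o['grip_width']*.0854)
np.save('w10.npy',d)
E
```

```text
[0.50754325 0.15997761 0.32547984] [-0.1208322  -0.60005079 -0.46812804] 0.05470187099379845
```

View pics/w10.png

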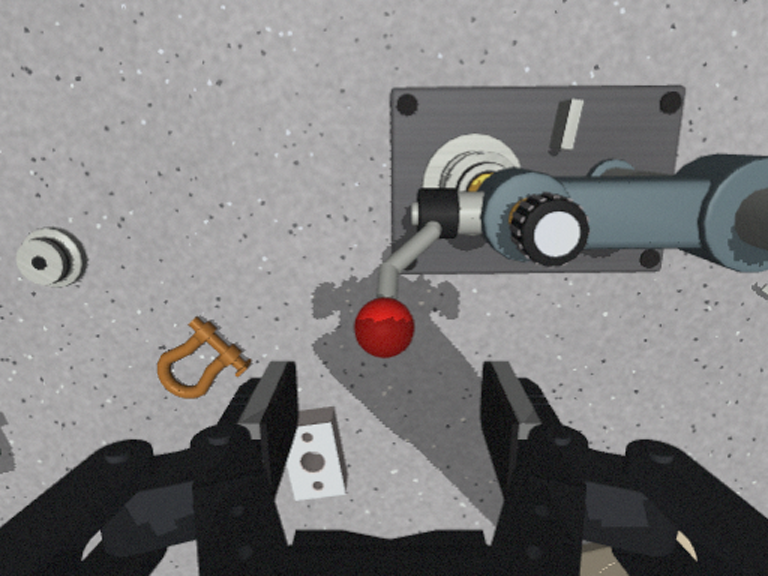

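Emit:
jog_arm --steps '[0.055, 0, -0.001, 0.02, 0, 0.055, 0, -0.001, 0.045, 0, 0.055, 0, -0.001, 0.06, 0, 0.055, 0, -0.001, 0.071, 0, 0.055, 0, -0.001, 0.071, 0, 0.035, 0, -0.001, 0.071, 0, 0.015, 0, -0.001, 0.071, 0, 0.015, 0, -0.001, 0.071, 0, 0.015, 0, -0.001, 0.071, 0, 0.015, 0, -0.001, 0.071, 0]' --grip_force 30

```text
clock: 19.95
position: [0.5078, 0.1622, 0.2556]
ee_rot: [0.991, -0.136, 0.001, -0.0]
ft_force: [-2.2, -1.6, 5.9]
grip_width: 0.27
```

```bash
python3 - <<'E'
from h import *
p,d=crop('wrist','w11',0,0,512,384,1.5); c=manip.calibration('wrist');o=manip.get_obs(); print(o['position'],o['ft_force'],o['grip_width']*.0854)
E
```

```text
[0.50776676 0.16219374 0.25555203] [-1.30128573 -1.02034658  6.58800327] 0.02315557436885354
```

View pics/w11.png

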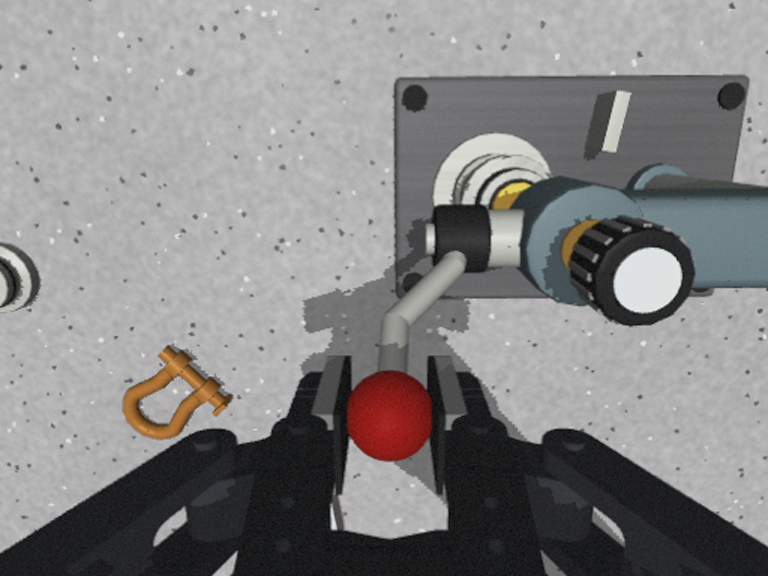

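Emit:
jog_arm --steps '[0.015, -0.0037, 0, 0.0023, 0, 0.015, -0.0072, 0, 0.0047, 0, 0.015, -0.0106, 0, 0.0074, 0, 0.015, -0.0138, 0, 0.0103, 0, 0.015, -0.0169, 0, 0.0133, 0, 0.015, -0.0198, 0, 0.0165, 0, 0.015, -0.0225, 0, 0.0199, 0, 0.015, -0.025, 0, 0.0235, 0, 0.015, -0.0273, 0, 0.0271, 0, 0.015, -0.0293, 0, 0.0309, 0]'

```text
clock: 21.0
position: [0.4795, 0.1699, 0.2243]
ee_rot: [0.991, -0.136, 0.001, 0.0]
ft_force: [-2.2, -1.2, 5.5]
grip_width: 0.266
```

Emit:
jog_arm --steps '[0.015, -0.0019, 0, 0.0039, 0, 0.015, -0.0035, 0, 0.0079, 0, 0.015, -0.0049, 0, 0.012, 0, 0.015, -0.006, 0, 0.0162, 0, 0.015, -0.0069, 0, 0.0204, 0, 0.015, -0.0076, 0, 0.0247, 0, 0.015, -0.008, 0, 0.029, 0, 0.015, -0.0082, 0, 0.0333, 0, 0.015, -0.0081, 0, 0.0376, 0, 0.015, -0.0078, 0, 0.0418, 0]'

```text
clock: 22.0
position: [0.4715, 0.172, 0.1813]
ee_rot: [0.991, -0.136, -0.0, 0.0]
ft_force: [-2.3, -3.5, 4.4]
grip_width: 0.267
```

```bash
python3 - <<'E'
from h import *
p,d=crop('wrist','w12',0,0,512,384,1.5); c=manip.calibration('wrist');o=manip.get_obs(); print(o['position'],o['ft_force'],o['grip_width']*.0854)
E
```

```text
[0.47153163 0.17196362 0.18074778] [-0.5200373  -1.85457782 -0.92095451] 0.02284871445661633
```

View pics/w12.png

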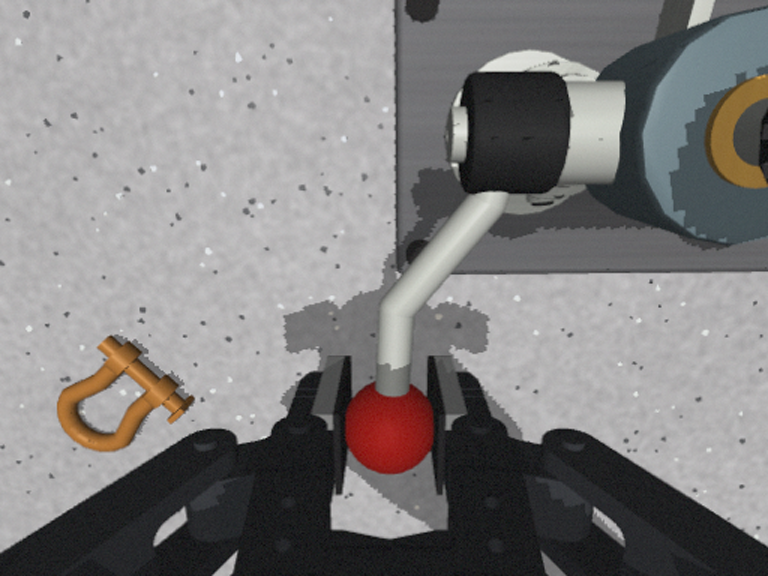

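Emit:
jog_arm --steps '[0.015, 0, 0, 0.0004, 0, 0.015, 0, 0, 0.0008, 0, 0.015, 0, 0, 0.0012, 0, 0.015, 0, 0, 0.0016, 0, 0.015, 0, 0, 0.002, 0, 0.015, 0, 0, 0.0024, 0, 0.015, 0, 0, 0.0028, 0, 0.015, 0, 0, 0.003, 0, 0.015, 0, 0, 0.003, 0, 0.015, 0, 0, 0.003, 0]'

```text
clock: 23.05
position: [0.4718, 0.172, 0.179]
ee_rot: [0.991, -0.136, 0.0, 0.0]
ft_force: [-2.3, -4.5, 3.6]
grip_width: 0.267
```

Emit:
jog_arm --steps '[0.015, 0, 0, 0.0004, 0, 0.015, 0, 0, 0.0008, 0, 0.015, 0, 0, 0.0012, 0, 0.015, 0, 0, 0.0016, 0, 0.015, 0, 0, 0.002, 0, 0.015, 0, 0, 0.0024, 0, 0.015, 0, 0, 0.0028, 0, 0.015, 0, 0, 0.003, 0, 0.015, 0, 0, 0.003, 0, 0.015, 0, 0, 0.003, 0]'

```text
clock: 24.05
position: [0.4721, 0.172, 0.1767]
ee_rot: [0.991, -0.136, 0.001, 0.0]
ft_force: [-4.4, -5.9, 12.3]
grip_width: 0.27
```

```bash
python3 - <<'E'
from h import *
p,d=crop('wrist','w13',180,180,340,340,4); c=manip.calibration('wrist');o=manip.get_obs(); print(o['position'],o['ft_force'],o['grip_width']*.0854)
E
```

```text
[0.47205137 0.17200626 0.17674815] [-4.90817751 -5.96031572 12.66519708] 0.022734542628394853
```

View pics/w13.png

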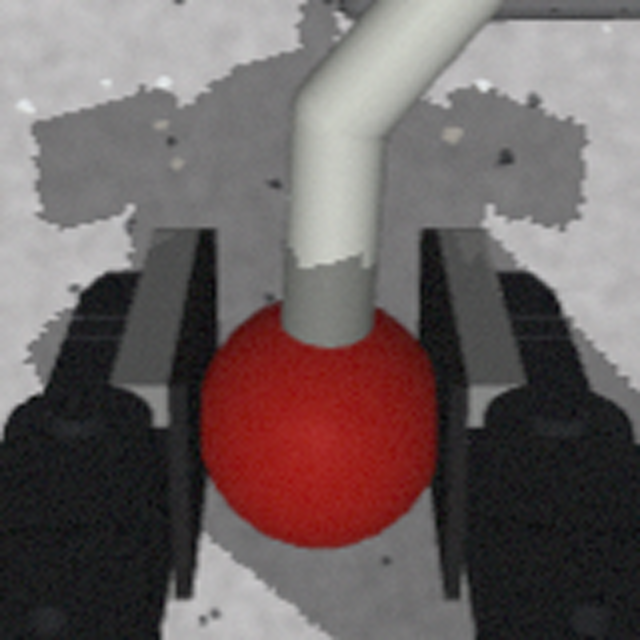

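Emit:
jog_arm --steps '[0.015, 0, 0, 0.0004, 0, 0.015, 0, 0, 0.0008, 0, 0.015, 0, 0, 0.001, 0, 0.015, 0, 0, 0.001, 0, 0.015, 0, 0, 0.001, 0, 0.015, 0, 0, 0.001, 0, 0.015, 0, 0, 0.001, 0, 0.015, 0, 0, 0.001, 0, 0.015, 0, 0, 0.001, 0, 0.015, 0, 0, 0.001, 0]'

```text
clock: 25.1
position: [0.4722, 0.172, 0.1763]
ee_rot: [0.991, -0.136, 0.001, 0.0]
ft_force: [-7.5, -7.0, 18.3]
grip_width: 0.269
```

Emit:
jog_arm --steps '[0.015, 0, 0, -0.0015, 0, 0.055, 0, 0, -0.001, 0, 0.055, 0, 0, -0.001, 0, 0.055, 0, 0, -0.001, 0, 0.055, 0, 0, -0.001, 0, 0.055, -0.004, 0, -0.02, 0, 0.055, -0.004, 0, -0.06, 0, 0.055, -0.004, 0, -0.11, 0, 0.055, -0.03, 0, -0.16, 0, 0.055, -0.03, 0, -0.16, 0]'

```text
clock: 26.1
position: [0.4426, 0.1828, 0.3402]
ee_rot: [0.991, -0.134, 0.004, -0.001]
ft_force: [0.5, -0.2, 0.1]
grip_width: 0.646
```

```bash
python3 - <<'E'
from h import *
c=manip.calibration('wrist'); p,d=crop('wrist','w14',0,0,512,384,1.5); np.save('w14.npy',d); o=manip.get_obs(); print(o['position'],o['ft_force'],o['grip_width']*.0854)
q=(.526,.087,-.272)
for t in (1.15,1.05,.95): print(t,proj(S(q,-.075*np.cos(1.047-t),.069,.188+.075*np.sin(1.047-t)),c)*1.5)
crop('side','s14',185,135,285,255,5)
E
```

```text
[0.44272249 0.18196445 0.33838125] [ 0.76779503  0.11549622 -0.04230116] 0.05527054657473815
1.15 [391.42706633 214.00521689]
1.05 [391.43576495 216.60551231]
0.95 [391.45337693 217.93062238]
```

View pics/w14.png

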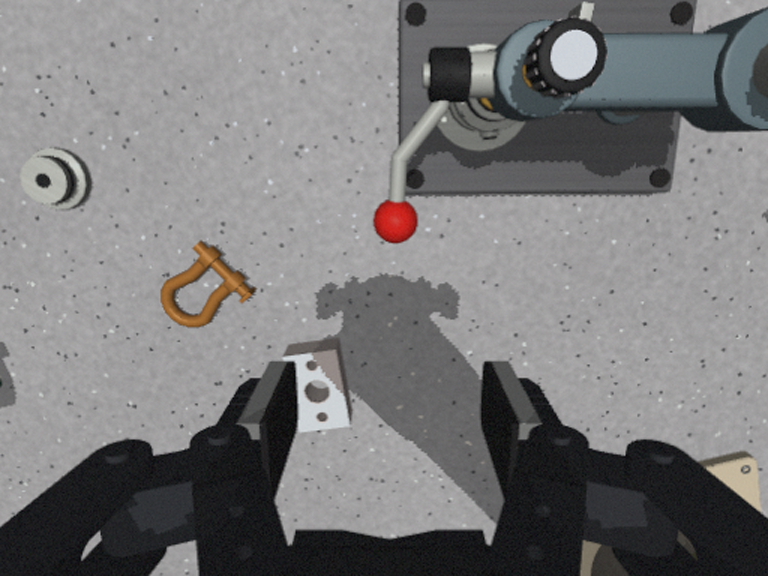

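View pics/s14.png

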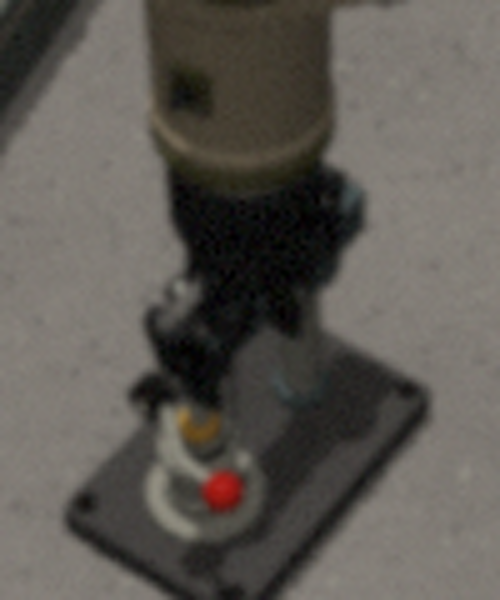

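Emit:
jog_arm --steps '[0.055, 0, -0.02, -0.01, 0, 0.055, 0, -0.05, -0.02, 0, 0.055, 0, -0.08, -0.03, 0, 0.055, 0, -0.11, -0.04, 0, 0.055, 0, -0.14, -0.04, 0, 0.055, 0, -0.17, -0.04, 0, 0.055, 0, -0.2, -0.04, 0, 0.055, 0, -0.2, -0.04, 0, 0.055, 0, -0.2, -0.04, 0, 0.055, 0, -0.2, -0.04, 0]'

```text
clock: 27.2
position: [0.4958, 0.3745, 0.3718]
ee_rot: [0.991, -0.134, -0.001, 0.002]
ft_force: [-0.5, -2.0, 0.7]
grip_width: 0.648
```

```bash
python3 - <<'E'
from h import *
o=manip.get_obs(); print(o['position'],o['joint_pos'],o['ft_force'])
crop('side','s15',185,155,285,275,5)
p,d=crop('top','t15',180,135,290,220,7)
E
```

```text
[0.49575582 0.37453098 0.37181367] [-0.58706269  0.30474173 -0.17946915  1.24397092  0.05405033  1.6013493
 -2.59714618] [-0.47711845 -1.95410645  0.6587284 ]
```

View pics/s15.png

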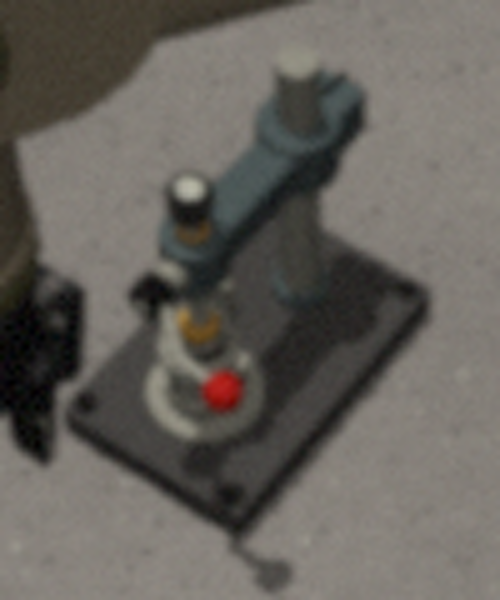

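View pics/t15.png

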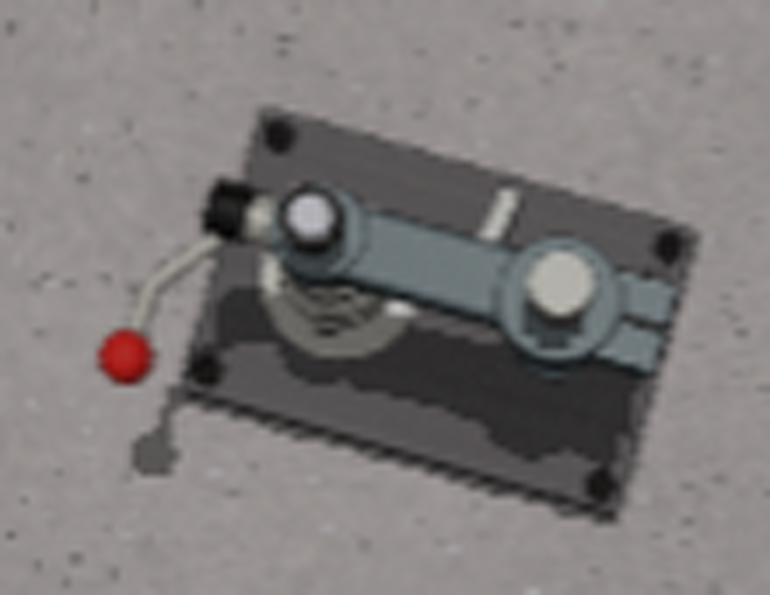

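Emit:
jog_arm --steps '[0.055, 0, 0, 0, -0.03, 0.055, 0, 0, 0, -0.07, 0.055, 0, 0, 0, -0.12, 0.055, 0, 0, 0, -0.17, 0.055, 0, 0, 0, -0.2, 0.055, 0, 0, 0, -0.2, 0.055, 0, 0, 0, -0.2, 0.055, 0, 0, 0, -0.2, 0.055, 0, 0, 0, -0.2, 0.055, 0, 0, 0, -0.2, 0]'

```text
invalid input at $.steps: expected a multiple of 5 numbers
```

```bash
python3 - <<'E'
from h import *
o=manip.get_obs(); print(o['position'],o['joint_pos'],o['ft_force'])
ct,cs=manip.calibration('top'),manip.calibration('side')
# knob top height from t15/s15 & ball height
def tri(a,b):
    (O1,D1),(O2,D2)=ray(*a,ct),ray(*b,cs); t=np.linalg.lstsq(np.c_[D1,-D2],O2-O1,rcond=None)[0]; P,Q=O1+t[0]*D1,O2+t[1]*D2; return (P+Q)/2,np.linalg.norm(P-Q)
T=lambda x,y:(180+(x+.5)/7-.5,135+(y+.5)/7-.5); Sd=lambda x,y:(185+(x+.5)/5-.5,155+(y+.5)/5-.5)
print('knob',tri(T(311,216),Sd(189,191))); print('ball',tri(T(126,356),Sd(222,391))); print('ball0',tri(T(124,355),Sd(222,384)))
E
```

```text
[0.49663211 0.37242659 0.3729824 ] [-0.58133752  0.30269744 -0.18220638  1.24427473  0.05459099  1.60194821
 -2.59706239] [ 0.39681908 -0.36832877  0.14976302]
knob (array([0.52604751, 0.08694468, 0.24467735]), np.float64(0.0016452044682392021))
ball (array([0.47196625, 0.17312618, 0.18011319]), np.float64(0.002374792739771989))
ball0 (array([0.4716859 , 0.17300014, 0.18736366]), np.float64(0.0023896206769041493))
```

Emit:
jog_arm --steps '[0.055, 0, 0, 0, -0.03, 0.055, 0, 0, 0, -0.07, 0.055, 0, 0, 0, -0.12, 0.055, 0, 0, 0, -0.17, 0.055, 0, 0, 0, -0.2, 0.055, 0, 0, 0, -0.2, 0.055, 0, 0, 0, -0.2, 0.055, 0, 0, 0, -0.2, 0.055, 0, 0, 0, -0.2, 0.055, 0, 0, 0, -0.2]'

```text
clock: 28.3
position: [0.4965, 0.3729, 0.3748]
ee_rot: [0.999, -0.036, 0.0, 0.0]
ft_force: [0.4, 0.2, 0.7]
grip_width: 0.641
```

```bash
python3 - <<'E'
from h import *
o=manip.get_obs(); print(o['position'],o['joint_pos'][6],o['ft_force'],o['clock'])
print(manip.hand_in())
E
```

```text
[0.49649222 0.3729018  0.37477563] -2.4020321607492217 [0.37201468 0.23125114 0.70055446] 28.3
the job is handed in; nothing more can be done
None
```

The stop rod is set on the piston and locked, and I handed the job in at 28.3 s with the arm clear of everything.

- **Lever up:** I gripped the red ball and swung it right up. The wrist camera put it about 0.05 rad from fully up, within measuring error, so the rod was slack.
- **Lowering by feel:** I pushed the knob down with the closed fingertips, slowing to 1 mm/s near the end. The running force was 1 to 3 N. At a tip height of about 114 mm the rod stopped moving and the force rose to about 8 N. That matches the piston height of about 114.5 mm from the cameras, so the piston was not pushed in.
- **Locking:** I swung the lever down until the force climbed to about 18 N with almost no movement. The cameras then put the ball at 180 mm high, which is where the end stop should be.

**Last checks:**
- The side picture showed the rod still reaching the piston. The housing and gauge block had not moved.
- The two fixed cameras put the knob top at about 245 mm, against 249 mm from the arm at contact. I put that 4 mm difference down to pixel reading. I did not test the contact again after locking.
- At the start the ball stood at about 187 mm, so the lever was locked but not fully on its end stop.
- Joint 7 reached -2.597 rad as the arm withdrew, very close to its -2.6 limit, so I turned it back before handing in.

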